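Roll a wheel hub port-up and lay it in the hub stand

ROBOT

A 6-joint arm with a two-finger parallel gripper is mounted at the origin on the work surface. World frame = base frame: x ahead of the robot, y to its left, z up, the work surface at z = 0. Lengths are in m, angles in degrees, forces in N, time in s.
With the tool pointing down it reaches from about 0.225 to 0.725 m from the base axis. Payload 3.1 kg.
Tool frame: the origin (TCP) lies midway between the tips of the shut fingers; the grasp point (between the pads) lies behind it (bot.grip_depth is the z of the grasp point in the tool frame, in m); z points along the fingers, y is the line along which they close (so a half turn about z gives the same grasp; the last joint's range is limited). The gripper opens to 85 mm and grips with 20 to 120 N. Pads are 22 mm wide; open, the fingers measure 114 mm over their backs; the gripper's body (76 mm by 85 mm) begins 54 mm behind the grasp point. The pads swing forward as they close: fully open they stand 13 mm farther back than shut.
Start: joints at [65.271, 2.75, 5.684, 92.934, 0, 82.678], TCP at [0.157, 0.501, 0.231] pointing down, gripper open.
Joint ranges: [-166.93, 166.93], [-56.73, 111.36], [-69.38, 81.34], [-121.58, 131.49], [-85.45, 84.26], [-180, 180]. Speed limits (degrees/s): [159.86, 159.86, 180, 180, 180, 180].

INTERFACE

Orientations are given as [roll, pitch, yaw] about the fixed x, y, z axes, in that order (R = Rz(yaw) Ry(pitch) Rx(roll)).
In Python, from station import sensors, viewer, workorder, nets, bot gives the robot as it stands.
- The arm moves only by the tool send_rows, never from a script. Its argument "plan" is a list of rows, each a list of 3 entries, a list of its own where there are three numbers: the closure, from 0 (fully open) to 1 (shut), then the shift along the tool's x, y, z in mm, then the turn, a rotation vector about the tool's x, y, z in rad. A call has exactly 5 rows; each row shifts and turns the commanded pose from where the row before left it, along the tool's axes as they then stand; what a row does not reach is not made up. A row lasts 1/12 s, in which the tool goes at most 41.7 mm and 7.16 degrees, less where a joint would pass 70% of its speed; a pose out of reach is approached as far as the arm can. A call is refused whole if a number of a shift passes 41.7 or a number of a turn 0.125, either way. A call with a gripper value outside its range is refused whole. The fingers move at their own pace and stop on an object; "force" is the grip in N (left out, the last holds). Time passes only in rows, so rows that do not move let the fingers close, or fill a call up. It gives the time, the measured TCP pose, the force, the opening and the grip force at its end, in the units of the state.
- sensors.state(): the state, without advancing time (a new reading comes with each control period).
- viewer.read_camera(name): name is "side" or "top" or "wrist"; returns (picture, depth): 400x640x3 uint8, red, green, blue; 400x640 float32, m along the optical axis (not along the pixel's ray), 0 where there is no reading.
- viewer.camera_info(name): a dict with "K" (3x3 intrinsics, pixels), "origin" and "attitude" of the camera in the world. Camera axes: x right, y down, z forward; pixel columns grow to the right and rows downward; lengths in m; the calibration is good to about 2 mm. A picture is of the moment at which its call begins: read the wrist's pose just before it. camera_info takes no time and is no camera call; for the wrist camera it gives the pose at the moment of the call.
- workorder.finish_job(): hands the job in; it is judged then, once.
Trained networks look in the newest picture that a camera, given by its name, has taken for a name from the list of things; names that differ only in an ending like _2 or _b are one class to them, and where a whole thing is asked for, a point or a joint stands for the part that bears it (a point fixed in the world has none). Each returns a list of dicts, best first, with "confidence" (0 to 1); they miss things now and then, are a little off and sometimes report something else, mostly with a low value. They report only what shows in the picture. A call takes as long as a camera call. They do not tell look-alikes from the thing itself.
- nets.spot_in(camera, label): "location" ([x, y, z] in m, in the coordinates of the camera as it stood for that picture, good to about 4 mm: the middle of the surface that is visible of it).
- nets.regions_of(camera, label): "pixels" (400x640 bool, what is visible of it).
- nets.spot_point(camera, label): "location" ([x, y, z] in m, in the coordinates of the camera as it stood for that picture, good to about 4 mm: a listed point, or the origin of a listed thing).
The state is a dict: "time_s": time; "joints": joint angles; "joint_vel": joint speeds; "joint_efforts": joint torques, N m; "position": TCP position; "tcp_rot": TCP orientation; "force": force on the tool from outside, world axes, zero at the start; "wrist_torque": the same for the moment, N m; "opening": finger opening in m; "gripper_force": force on a finger pad.
Only numpy, scipy, OpenCV 4.12 (cv2) and the standard library are available. Lean on these libraries where they do the work, as an engineer would, in place of code of your own. Each camera call takes 0.05 s, during which the arm holds its last target. There are 200 camera calls.

TASK

On the bench, roll the wheel hub along the bench top until its oil port points straight up; do not lift it off the bench before then. Then lift it and lay it gently in the hub stand, an axle end in each of the two V-notches (either way round), with the oil port still pointing straight up, and leave it there. Do not disturb the other things on the bench.

Things in the scene. Friction and masses are not known exactly. Their poses are not given: they have to be found in the camera images.
- hub_mid (a point): Middle of the loose wheel hub (about 0.45 kg), on its axle's centre line. x axis: along the axle; z axis: towards the oil port's side (turns as the hub rolls). Aluminium drum, 38 mm diameter (x -32 to 32 mm), between two round flanges of 68 mm diameter (x -36 to -32, 32 to 36), on which it stands and rolls, axle level, 34 mm above the bench. One full turn is 214 mm of rolling.
- hub_port (a point): Outer end of the hub's oil port: a brass stub of 12 mm diameter that sticks out of the drum at x = 19 mm of hub_mid (nearer one flange), its end 27 mm from the axle's centre line, so it clears the bench as the hub rolls. The drum is bare from x = -32 to 13 mm. Axes as hub_mid.
- hub: The hub's steel axle, origin at its middle, x axis along it: 10 mm diameter, ends at x = -68 and 68 mm, with nuts of 18 mm diameter from 36 to 43 mm either side. It turns in the drum only stiffly (0.25 N m), so it turns with the drum when nothing holds it. The hub has little rolling resistance on the bench, but stays where it is left at rest.
- stand_seat (a point): Where the middle of the axle lies when the hub is seated in the stand, 75 mm above the bench; x axis: direction of the seated axle; z up. Steel stand, fixed: two upright plates, 8 mm thick, at x = -53 and 53 mm, each with a 90 degree V-notch open at the top: bottom 68 mm above the bench, mouth 37 mm wide, tips 86 mm above the bench.
- stand: The same stand, origin under its centre on the bench, axes as stand_seat. Base plate 140 x 80 mm (x, y), 8 mm thick. The hub has 6 mm of play either way along the axle between the plates.
- tub: White plastic tub with a black lid, loose, upright, 66 mm diameter, 75 mm high; at one end of the stretch of bench on which the hub lies. Origin: centre of its underside.
- carton: Cardboard carton, loose, 60 x 70 mm, 60 mm high; at the other end of that stretch. Origin: centre of its underside.
- tray: Grey open parts tray with bolts, fixed, 120 x 85 mm, 35 mm high; it stands on the side where the stand is not. Origin: centre of its underside.
- spanner: Loose spanner, 170 mm long, lying flat, beyond the hub. Origin: about its middle, underside.
- driver: Loose screwdriver, 190 mm long, lying flat, roughly pointing away from the robot, at the right side. Origin: about its middle, underside.
- sprocket: Loose stepped steel sprocket, 84 mm diameter, 16 mm high, lying flat, beyond the spanner. Origin: centre of its underside.
- oiler: Loose upright oil bottle, 40 mm diameter, 100 mm high, beyond the hub. Origin: centre of its underside.
Not all that is in view belongs to the job. Leave any green or red look-alike of the stand alone.

How it is judged:
By the outcome, as a careful person would: the job done as asked, in the order asked, and still so for the second after the job is handed in, with the robot touching nothing.
It also fails if it takes over 53 s, if anything falls off the work surface, if the arm or the gripper's body presses on something with over 40 N, if the wrist force passes 120 N, or if a joint passes its speed limit or range.

## Working session

There is one attempt and no reset: what is moved stays moved. The work goes in short steps, Python scripts to look and compute and a tool call to move; the robot and the scene stay as the last step left them, time stands still between calls to the robot, and variables do not carry over. Pictures are saved under pics/ and viewed, at most 10 in all, crops included, and the job is handed in when it is done.

Besides the shell and the picture viewer there is one more tool, called after "Emit:" as name(argument=value, ...) on one line, values as JSON. send_rows: Moves the arm, as the interface text tells. Its arguments: {"type":"object","properties":{"plan":{"type":"array","items":{"type":"array"}},"force":{"type":"number"}},"required":["plan"]}

```bash
mkdir -p pics; ls
cat > h.py <<'E'
import numpy as np, cv2
from station import sensors, viewer, workorder, nets, bot
from scipy.spatial.transform import Rotation as R
def att(ci):
    a=np.array(ci["attitude"],float)
    return a if a.shape==(3,3) else R.from_euler('xyz',a,degrees=True).as_matrix()
def w(ci,p): return att(ci)@np.array(p)+np.array(ci["origin"])
def px(ci,P):
    c=att(ci).T@(np.array(P)-np.array(ci["origin"])); q=np.array(ci["K"])@c; return q[:2]/q[2]
def cloud(ci,d):
    v,u=np.mgrid[0:d.shape[0],0:d.shape[1]]; K=np.array(ci["K"])
    c=np.stack([(u-K[0,2])/K[0,0]*d,(v-K[1,2])/K[1,1]*d,d],-1)
    return c@att(ci).T+np.array(ci["origin"])
def snap(cam,name=None):
    ci=viewer.camera_info(cam); im,d=viewer.read_camera(cam)
    if name: cv2.imwrite('pics/'+name,im[:,:,::-1])
    return ci,im,d
E
python3 - <<'E'
from h import *
s=sensors.state();print(s,bot.grip_depth,[x for x in dir(bot) if x[0]!='_'])
for cam in("top","side"):
    ci,im,d=snap(cam,cam+'0.png');print(cam,ci)
    for l in("hub","hub_mid","hub_port","stand","stand_seat","tub","carton","tray","spanner","oiler","sprocket","driver"):
        for r in nets.spot_point(cam,l)[:3]:
            P=w(ci,r["location"]);print(l,round(r["confidence"],2),P.round(3),px(ci,P).round())
E
```

```text
pics
{'time_s': 0.0, 'joints': array([ 6.52729480e+01,  2.79100378e+00,  5.59253285e+00,  9.29319788e+01,
       -1.52404975e-03,  8.26762380e+01]), 'joint_vel': array([-0.07335512, -0.02142853,  0.07400217, -0.03381861, -0.05722316,
        0.08755164]), 'joint_efforts': array([-1.17941017e-03, -3.38784921e+01,  3.20014501e+01,  2.05832999e-02,
       -2.92367849e-04, -4.98155373e-06]), 'position': array([0.15680678, 0.50041338, 0.23014233]), 'tcp_rot': array([-1.79870420e+02, -1.51175821e-02,  1.62596695e+02]), 'force': array([-0.79244028,  0.26302085,  0.09228053]), 'wrist_torque': array([ 0.04930798, -0.03100299,  0.02496758]), 'gripper_force': 0.0, 'opening': 0.08532666244288589} -0.0187 ['PlanningError', 'grip_depth']
top {'K': array([[380.05067006,   0.        , 319.60893974],
       [  0.        , 380.05067006, 196.7822696 ],
       [  0.        ,   0.        ,   1.        ]]), 'origin': array([ 0.35783246, -0.07297917,  1.03611339]), 'attitude': array([-169.98536009,   -1.22154323,  -91.22464271])}
hub 0.95 [ 0.451 -0.031  0.036] [295. 228.]
hub_mid 0.93 [ 0.452 -0.028  0.03
[... 1385 characters left out ...]
stand 0.8 [ 0.64  -0.232  0.002] [388. 227.]
stand_seat 0.87 [ 0.639 -0.235  0.079] [390. 207.]
stand_seat 0.86 [0.443 0.12  0.075] [249. 189.]
stand_seat 0.64 [ 0.3   -0.448  0.076] [380. 340.]
tub 0.71 [0.422 0.281 0.001] [215. 190.]
tub 0.42 [ 0.641 -0.236  0.079] [391. 207.]
carton 0.88 [ 0.437 -0.281  0.005] [355. 277.]
carton 0.63 [ 0.749 -0.031 -0.   ] [356. 183.]
tray 0.91 [0.622 0.26  0.003] [267. 166.]
spanner 0.62 [ 0.641 -0.032  0.006] [334. 197.]
spanner 0.5 [ 0.64  -0.236  0.079] [391. 207.]
spanner 0.43 [ 0.71   0.133 -0.001] [311. 170.]
oiler 0.68 [ 0.714  0.134 -0.002] [312. 169.]
sprocket 0.84 [ 0.749 -0.032  0.001] [356. 183.]
driver 0.74 [ 0.523 -0.405  0.001] [418. 285.]
```

View pics/top0.png

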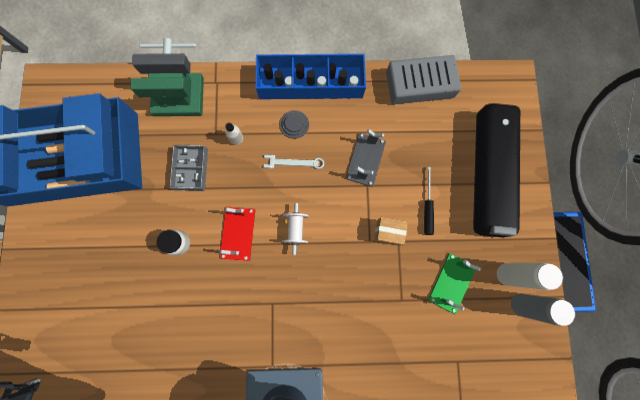

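Run:
```python
import cv2
im=cv2.imread('pics/side0.png'); a=im[150:300,190:430]
cv2.imwrite('pics/side0c.png',cv2.resize(a,None,fx=3.3,fy=3.3,interpolation=cv2.INTER_CUBIC))
```

```text
(no output)
```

View pics/side0c.png

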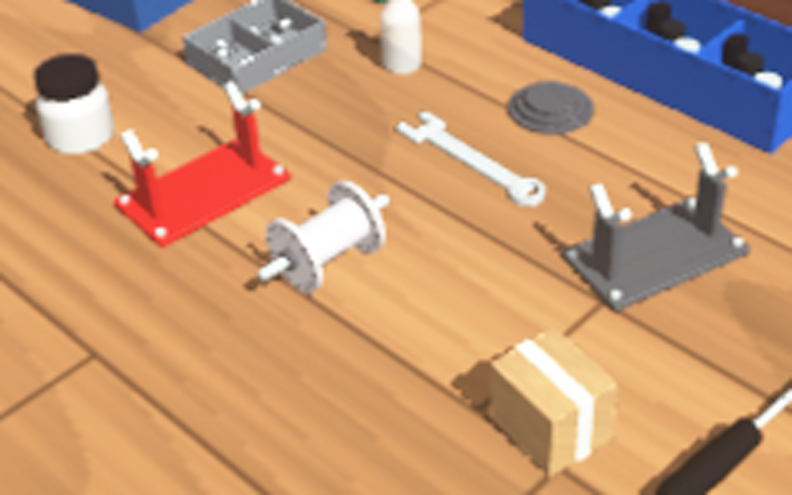

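Stand candidates are the red one (px 238,232), the green one (452,284) and the grey steel one (367,161). Red and green are look-alikes, so the grey one at about (0.64, -0.232) is the target. The hub is at (295,228) with its axle roughly along world x. Next I'll measure the axes from depth and plan the reach to a look-over pose.

```bash
cat >> h.py <<'E'
def hubfit(ci,d,y0=None,c=(0.45,-0.03)):
    """axle line from depth: points near c, 20-75 mm high"""
    P=cloud(ci,d)[d>0]; m=(np.hypot(P[:,0]-c[0],P[:,1]-c[1])<0.085)&(P[:,2]>0.018)&(P[:,2]<0.08)
    return P[m]
def axis(P):
    q=P[:,:2]; m=np.array(cv2.minAreaRect((q*1e4).astype(np.float32))[0])/1e4
    u,s,v=np.linalg.svd(q-q.mean(0),full_matrices=False); a=v[0]*np.sign(v[0][0])
    t=(q-q.mean(0))@a; n=(q-q.mean(0))@np.array([-a[1],a[0]])
    return q.mean(0),np.degrees(np.arctan2(a[1],a[0])),t.min(),t.max(),n.min(),n.max()
def delta(pos,yaw,roll=180,pitch=0):
    s=sensors.state(); A=R.from_euler('xyz',s["tcp_rot"],degrees=True); B=R.from_euler('xyz',[roll,pitch,yaw],degrees=True)
    dw=np.array(pos)-s["position"]
    print("turn first(tool rotvec)",(A.inv()*B).as_rotvec().round(4),"then shift mm",(B.inv().apply(dw)*1e3).round(1),"| shift if first",(A.inv().apply(dw)*1e3).round(1))
E
python3 - <<'E'
from h import *
ci,im,d=snap("top")
print(axis(hubfit(ci,d)))
print(axis(hubfit(ci,d,c=(0.641,-0.233))))
g=nets.regions_of("top","stand")
P=cloud(ci,d)
for r in g[:3]:
    m=r["pixels"]&(d>0); Q=P[m]; lo=Q[(Q[:,2]<0.02)]; hi=Q[Q[:,2]>0.05]
    b=cv2.minAreaRect((lo[:,:2]*1e3).astype(np.float32)); print(r["confidence"],b, hi.mean(0).round(3),axis(hi))
wi=viewer.camera_info("wrist"); s=sensors.state()
T=R.from_euler('xyz',s["tcp_rot"],degrees=True)
print("cam in tool",T.inv().apply(np.array(wi["origin"])-s["position"]).round(3),(T.as_matrix().T@att(wi)).round(2),wi["K"][0,0])
delta([0.40,-0.03,0.23],180)
E
```

```text
(array([ 0.45231672, -0.03129821]), np.float64(-1.2553140780909593), np.float64(-0.06833493099216267), np.float64(0.06637756775023208), np.float64(-0.03427114321296049), np.float64(0.03245119921161884))
(array([ 0.64779769, -0.2304314 ]), np.float64(-17.846799174830956), np.float64(-0.06066833961478495), np.float64(0.05425259442320567), np.float64(-0.018935815404790963), np.float64(0.019626208571613867))
0.92 ((444.55316162109375, 125.11299896240234), (80.35787963867188, 141.8433074951172), 84.4759521484375) [0.447 0.125 0.077] (array([0.44650246, 0.12547494]), np.float64(-5.620319535607846), np.float64(-0.058824501046471626), np.float64(0.05462501587887065), np.float64(-0.023619540677375966), np.float64(0.021835323003037206))
0.74 ((647.9637451171875, -231.8349609375), (81.24983978271484, 146.66421508789062), 71.71432495117188) [ 0.638 -0.227  0.073] (array([ 0.63829371, -0.22694591]), np.float64(-16.995733312491048), np.float64(-0.050411521087415354), np.float64(0.06306155849749363), np.float64(-0.02293241575334639), np.float64(0.022769052845342495))
0.69 ((299.3504638671875, -448.63671875), (86.7308120727539, 139.13339233398438), 62.172672271728516) [ 0.303 -0.446  0.076] (array([ 0.30255891, -0.44640116]), np.float64(-28.259267620985312), np.float64(-0.058793509527160955), np.float64(0.05582673751324741), np.float64(-0.019353442990945675), np.float64(0.0219799646712752))
cam in tool [ 0.085  0.    -0.143] [[ 0.   -0.94 -0.33]
 [ 1.    0.   -0.  ]
 [ 0.   -0.33  0.94]] 319.18048258246887
turn first(tool rotvec) [-1.000e-04  0.000e+00 -3.038e-01] then shift mm [-242.9 -530.9    1.3] | shift if first [-390.6 -434.     1.3]
```

Emit:
send_rows(plan=[[0,[0,0,0],[0,0,-0.101]],[0,[0,0,0],[0,0,-0.101]],[0,[0,0,0],[0,0,-0.102]],[0,[-26,-40,0],[0,0,0]],[0,[-26,-40,0],[0,0,0]]])

```text
time_s: 1.82
position: [0.202, 0.4312, 0.2305]
tcp_rot: [-179.9, -0.0, -179.7]
force: [1.0, 0.6, -0.2]
opening: 0.0854
gripper_force: 0.0
```

Emit:
send_rows(plan=[[0,[-26,-40,0],[0,0,0]],[0,[-26,-40,0],[0,0,0]],[0,[-26,-40,0],[0,0,0]],[0,[-26,-40,0],[0,0,0]],[0,[-26,-40,0],[0,0,0]]])

```text
time_s: 2.23
position: [0.3167, 0.2548, 0.2316]
tcp_rot: [180.0, 0.1, -179.9]
force: [1.0, 1.0, -0.7]
opening: 0.0853
gripper_force: 0.0
```

Emit:
send_rows(plan=[[0,[-26,-40,20],[0,0,0]],[0,[-26,-40,20],[0,0,0]],[0,[-26,-40,20],[0,0,0]],[0,[0,0,0],[0,0,0]],[0,[0,0,0],[0,0,0]]])

```text
time_s: 2.65
position: [0.3788, 0.1579, 0.1818]
tcp_rot: [-180.0, -0.2, 179.7]
force: [-1.0, 0.9, 0.4]
opening: 0.0854
gripper_force: 0.0
```

```bash
cat > look.py <<'E'
from h import *
import sys
s=sensors.state();print(s["time_s"],s["position"].round(4),s["tcp_rot"].round(2),s["force"].round(1),s["opening"],s["gripper_force"])
ci,im,d=snap("wrist",sys.argv[1])
for l in("hub_mid","hub_port","stand_seat"):
    for r in nets.spot_point("wrist",l)[:2]:
        P=w(ci,r["location"]);print(l,round(r["confidence"],2),P.round(4),px(ci,P).round())
g=nets.regions_of("wrist","hub_port")
P=cloud(ci,d)
for r in g[:2]:
    m=r["pixels"]&(d>0)
    if m.any(): print("region",r["confidence"],m.sum(),np.argwhere(m).mean(0),P[m].mean(0).round(4))
E
python3 look.py w1.png
```

```text
2.65 [0.3788 0.1579 0.1818] [-1.7998e+02 -1.5000e-01  1.7970e+02] [-1.   0.9  0.4] 0.08535262811455667 0.0
hub_mid 0.87 [ 0.4479 -0.0276  0.0358] [133. 248.]
hub_mid 0.34 [0.4203 0.2881 0.0025] [437. 210.]
hub_port 0.6 [ 0.4695 -0.007   0.0313] [159. 265.]
hub_port 0.39 [ 0.4489 -0.0279  0.0363] [133. 249.]
stand_seat 0.67 [0.6249 0.2617 0.0032] [398. 358.]
stand_seat 0.59 [0.4413 0.1265 0.0745] [281. 262.]
region 0.78 5150 [253.65708738 129.73417476] [ 0.4491 -0.0257  0.0455]
```

View pics/w1.png

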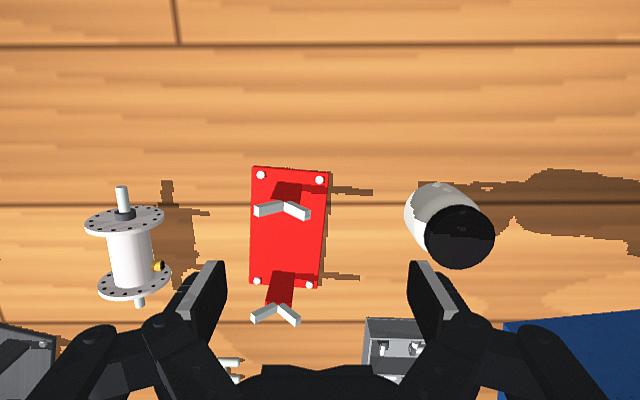

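The port shows as a brass spot at (159,266), on the hub's +y side near the far (+x) flange. Now I'll measure its angle from the brass pixels.

```bash
cat >> h.py <<'E'
def brass(ci,im,d,c,r=0.06):
    hsv=cv2.cvtColor(im,cv2.COLOR_RGB2HSV); m=(hsv[...,0]>14)&(hsv[...,0]<36)&(hsv[...,1]>110)&(d>0)
    P=cloud(ci,d); m&=(np.hypot(P[...,0]-c[0],P[...,1]-c[1])<r)&(P[...,2]>0.012)&(P[...,2]<0.12)
    return m,P[m]
E
python3 - <<'E'
from h import *
ci,im,d=snap("wrist")
m,P=brass(ci,im,d,(0.45,-0.03))
print(m.sum(),np.argwhere(m).mean(0),P.mean(0),P.min(0),P.max(0))
Q=hubfit(ci,d); print(axis(Q))
for p in P[:25]: print(p.round(4),end=' ')
c2=cv2.resize(im[180:320,60:230],None,fx=4,fy=4,interpolation=cv2.INTER_CUBIC);cv2.imwrite('pics/w1c.png',c2[:,:,::-1])
E
```

```text
111 [262.28828829 152.91891892] [ 0.4686381  -0.00901909  0.03378002] [ 0.46389547 -0.01828585  0.02148612] [ 0.48314115 -0.0044678   0.03683078]
(array([ 0.44621716, -0.02575324]), np.float64(0.07191495253572411), np.float64(-0.06416386696006615), np.float64(0.07201154490029354), np.float64(-0.04229381299556028), np.float64(0.030232808361513062))
[ 0.4639 -0.0126  0.0312] [ 0.4644 -0.012   0.0303] [ 0.4646 -0.0112  0.0299] [ 0.4647 -0.0103  0.0297] [ 0.4648 -0.0093  0.0295] [ 0.4646 -0.008   0.0299] [ 0.4642 -0.0066  0.0305] [ 0.4655 -0.0069  0.0283] [ 0.4657 -0.006   0.028 ] [ 0.4678 -0.007   0.0243] [ 0.4647 -0.0124  0.0318] [ 0.4644 -0.011   0.0324] [ 0.4646 -0.0102  0.032 ] [ 0.4645 -0.009   0.0322] [ 0.4644 -0.0079  0.0324] [ 0.4649 -0.0074  0.0314] [ 0.4647 -0.0061  0.0318] [ 0.4649 -0.0053  0.0314] [ 0.466  -0.0053  0.0295] [ 0.4657 -0.0135  0.0321] [ 0.4658 -0.0125  0.0319] [ 0.4655 -0.0112  0.0324] [ 0.4654 -0.01    0.0326] [ 0.4647 -0.0082  0.0339] [ 0.4657 -0.0082  0.0322]
```

View pics/w1c.png

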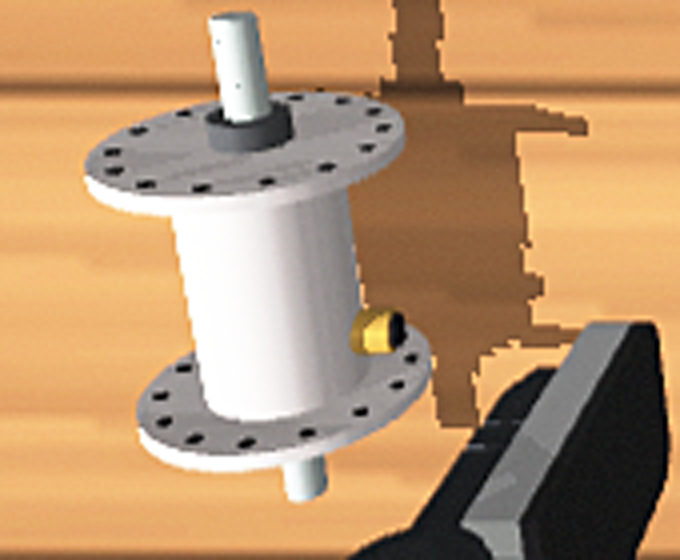

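Emit:
send_rows(plan=[[0,[-11,-31,0],[0,0,0.017]],[0,[-11,-31,0],[0,0,0]],[0,[-11,-31,0],[0,0,0]],[0,[-11,-31,0],[0,0,0]],[0,[-11,-31,0],[0,0,0]]])

```text
time_s: 3.37
position: [0.4324, 0.0039, 0.1837]
tcp_rot: [-180.0, 0.1, 179.2]
force: [0.7, 0.4, -0.0]
opening: 0.0853
gripper_force: 0.0
```

Emit:
send_rows(plan=[[0,[-11,-31,0],[0,0,0]],[0,[0,0,15],[0,0,0]],[0,[0,0,15],[0,0,0]],[0,[0,0,10],[0,0,0]],[0,[0,0,0],[0,0,0]]])

```text
time_s: 3.78
position: [0.4408, -0.026, 0.1407]
tcp_rot: [179.9, -0.2, 179.1]
force: [-0.2, -0.4, -1.1]
opening: 0.0857
gripper_force: 0.0
```

```bash
python3 look.py w2.png
python3 - <<'E'
from h import *
ci,im,d=snap("top"); print(axis(hubfit(ci,d)))
ci,im,d=snap("wrist"); P=cloud(ci,d); 
# flange rims / drum: points on drum z>0.04
m=(d>0)&(P[...,2]>0.03)&(P[...,2]<0.056)&(abs(P[...,1]+0.03)<0.03)&(P[...,0]>0.425)&(P[...,0]<0.455)
Q=P[m]; print(m.sum())
if m.sum()>10:
    from scipy.optimize import least_squares
    f=least_squares(lambda p:np.hypot(Q[:,1]-p[0],Q[:,2]-p[1])-0.019,[-0.03,0.034],loss='soft_l1',f_scale=.001); print("drum axis y,z",f.x)
delta([0.446,-0.031,0.014],178.75)
E
```

```text
3.7833 [ 0.4408 -0.026   0.1407] [179.95  -0.24 179.13] [-0.2 -0.4 -1.1] 0.08567643707831121 0.0
hub_mid 0.56 [ 0.4513 -0.0278  0.036 ] [314. 209.]
hub_port 0.64 [ 0.469  -0.0062  0.0306] [339. 225.]
stand_seat 0.9 [0.4434 0.1286 0.0753] [535. 215.]
region 0.94 6276 [212.72052263 309.43403442] [ 0.4508 -0.0311  0.0484]
(array([ 0.42694649, -0.05200202]), np.float64(-11.576825165594553), np.float64(-0.013969586998737732), np.float64(0.05995722787950812), np.float64(-0.012971334273071356), np.float64(0.010682607456692932))
1626
drum axis y,z [-0.03123632  0.0338627 ]
turn first(tool rotvec) [-0.0004  0.0019  0.0059] then shift mm [ -3.1  -4.1 130. ] | shift if first [ -2.9  -4.  130. ]
```

Emit:
send_rows(plan=[[0,[-5,-5,0],[0,0,0.006]],[0,[0,0,30],[0,0,0]],[0,[0,0,30],[0,0,0]],[0,[0,0,30],[0,0,0]],[0,[0,0,25],[0,0,0]]])

```text
time_s: 4.55
position: [0.4472, -0.0325, 0.0265]
tcp_rot: [-180.0, -0.0, 178.7]
force: [0.5, 0.0, -0.4]
opening: 0.0855
gripper_force: 0.0
```

Emit:
send_rows(plan=[[0.2,[0,0,11],[0,0,0]],[0.3,[0,0,0],[0,0,0]],[0.4,[0,0,0],[0,0,0]],[0.45,[0,0,0],[0,0,0]],[0.45,[0,0,0],[0,0,0]]], force=20)

```text
time_s: 4.97
position: [0.4493, -0.0327, 0.0193]
tcp_rot: [-179.9, 0.2, 178.7]
force: [0.3, 0.7, 0.3]
opening: 0.0469
gripper_force: 0.0
```

```bash
cat > fit.py <<'E'
from h import *
import sys
from scipy.optimize import least_squares
s=sensors.state();print(s["time_s"],s["position"].round(4),s["tcp_rot"].round(2),s["force"].round(1),s["opening"].round(4),s["gripper_force"])
ci,im,d=snap("wrist",sys.argv[1]); P=cloud(ci,d); c=np.array([0.446,s["position"][1]])
Q=P[(d>0)&(P[...,2]>0.03)&(P[...,2]<0.056)&(abs(P[...,1]-c[1])<0.019)&(P[...,0]>0.425)&(P[...,0]<0.455)]
f=least_squares(lambda p:np.hypot(Q[:,1]-p[0],Q[:,2]-p[1])-0.019,[c[1],0.034],loss='soft_l1',f_scale=.001); print(len(Q),"drum axis y,z",f.x)
m,B=brass(ci,im,d,(0.47,f.x[0]),0.035)
print("brass",m.sum(), B.mean(0) if m.any() else '')
if m.any():
    print(np.argwhere(m).mean(0),B.min(0).round(4),B.max(0).round(4)); print("px at top",px(ci,[0.469,f.x[0],0.061]))
t=B[B[:,2]>B[:,2].max()-0.004].mean(0) if m.any() else None
print("topmost",t)
E
python3 fit.py w3.png
```

```text
Traceback (most recent call last):
  File "fit.py", line 4, in <module>
    s=sensors.state();print(s["time_s"],s["position"].round(4),s["tcp_rot"].round(2),s["force"].round(1),s["opening"].round(4),s["gripper_force"])
                                                                                                         ^^^^^^^^^^^^^^^^^^
AttributeError: 'float' object has no attribute 'round'
```

```bash
sed -i 's/s\["opening"\].round(4)/round(s["opening"],4)/' fit.py; python3 fit.py w3.png
```

```text
4.9667 [ 0.4493 -0.0327  0.0193] [-179.95    0.25  178.69] [0.3 0.7 0.3] 0.0469 0.0
4449 drum axis y,z [-0.03124983  0.03387011]
brass 326 [ 0.46794412 -0.01010179  0.03437742]
[311.97239264 362.82208589] [ 0.4591 -0.0138  0.0235] [ 0.4841 -0.005   0.0509]
px at top [319.54521558 358.94472353]
topmost [ 0.45959869 -0.00878926  0.0491586 ]
```

View pics/w3.png

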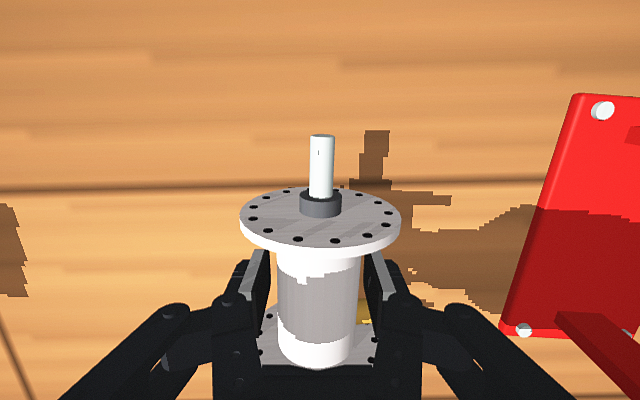

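The drum sits centred between the open pads at (318,300), with the brass port just visible at (365,318). I'll narrow the cage and roll towards -y.

Emit:
send_rows(plan=[[0.5,[4,0,3],[0,0,0]],[0.5,[0,-3,0],[0,0,0]],[0.5,[0,-4,0],[0,0,0]],[0.5,[0,-5,0],[0,0,0]],[0.5,[0,-5,0],[0,0,0]]])

```text
time_s: 5.43
position: [0.4429, -0.0497, 0.0141]
tcp_rot: [-180.0, 0.0, 178.7]
force: [0.2, 0.1, -0.7]
opening: 0.043
gripper_force: 0.0
```

Emit:
send_rows(plan=[[0.5,[0,-5,0],[0,0,0]],[0.5,[0,-5,0],[0,0,0]],[0.5,[0,-5,0],[0,0,0]],[0.5,[0,-5,0],[0,0,0]],[0.5,[0,-5,0],[0,0,0]]])

```text
time_s: 5.85
position: [0.4422, -0.0747, 0.0139]
tcp_rot: [180.0, -0.0, 178.7]
force: [0.4, 0.0, 0.2]
opening: 0.0428
gripper_force: 0.1
```

Emit:
send_rows(plan=[[0.5,[0,-4,0],[0,0,0]],[0.5,[0,-3,0],[0,0,0]],[0.5,[0,-2,0],[0,0,0]],[0.5,[0,-1,0],[0,0,0]],[0.5,[0,0,0],[0,0,0]]])

```text
time_s: 6.27
position: [0.442, -0.0842, 0.014]
tcp_rot: [180.0, -0.0, 178.7]
force: [0.1, 0.3, -0.5]
opening: 0.0426
gripper_force: 0.0
```

```bash
python3 fit.py w4.png
python3 - <<'E'
from h import *
for cam in("top","side"):
    ci,im,d=snap(cam)
    m,B=brass(ci,im,d,(0.465,-0.08),0.05); print(cam,m.sum(),B.mean(0) if m.any() else '')
    for l in("hub_mid","hub_port"):
        for r in nets.spot_point(cam,l)[:1]: print(l,r["confidence"],w(ci,r["location"]).round(4))
E
```

```text
6.2667 [ 0.442  -0.0842  0.014 ] [180.    -0.   178.68] [ 0.1  0.3 -0.5] 0.0426 0.0
4777 drum axis y,z [-0.08509233  0.03385846]
brass 405 [ 0.46187625 -0.08326682  0.056495  ]
[360.93580247 318.47654321] [ 0.4491 -0.1052  0.0347] [ 0.4656 -0.0774  0.0614]
px at top [314.2733268  384.01657707]
topmost [ 0.46159726 -0.08295002  0.05895149]
top 0 
side 0 
hub_mid 0.55 [ 0.4479 -0.0813  0.0334]
hub_port 0.57 [ 0.4674 -0.0856  0.0622]
```

View pics/w4.png

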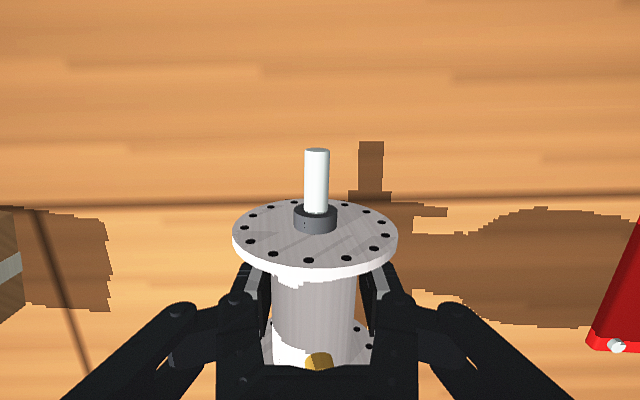

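The brass port now shows at (318,361), close to the top. Here is a tighter angle measurement.

```bash
cat > ang.py <<'E'
from h import *
from scipy.optimize import least_squares
def run():
    s=sensors.state(); ci,im,d=snap("wrist"); P=cloud(ci,d); c=s["position"]
    z0=c[2]+0.020
    Q=P[(d>0)&(abs(P[...,2]-z0-.015)<0.008)&(abs(P[...,1]-c[1])<0.017)&(abs(P[...,0]-c[0])<.015)]
    # drum axis with slope along x
    f=least_squares(lambda p:np.hypot(Q[:,1]-p[0]-p[2]*(Q[:,0]-c[0]),Q[:,2]-p[1])-0.019,[c[1],z0,-.02],loss='soft_l1',f_scale=.0007).x
    hsv=cv2.cvtColor(im,cv2.COLOR_RGB2HSV)
    m=(hsv[...,0]>14)&(hsv[...,0]<36)&(hsv[...,1]>90)&(d>0)&(P[...,2]>f[1]+.012)&(abs(P[...,1]-f[0])<.03)&(abs(P[...,0]-c[0]-.022)<.02)
    B=P[m]; ya=f[0]+f[2]*(B[:,0]-c[0])
    print(s["time_s"],c.round(4),"axis",f.round(4),"brass n",m.sum(),"x",B[:,0].min().round(4),B[:,0].max().round(4))
    dy=B[:,1]-ya; dz=B[:,2]-f[1]
    print("dy min/max/mean/mid",dy.min().round(4),dy.max().round(4),dy.mean().round(4),"dz",dz.min().round(4),dz.max().round(4))
    v,u=np.nonzero(m)
    for r in np.unique(v): print(r,u[v==r].min(),u[v==r].max(),end='; ')
    t=dz>dz.max()-.002; print("\ntop face dy",dy[t].min().round(4),dy[t].max().round(4),dy[t].mean().round(4),"angle off(+y side,deg)",np.degrees(np.arctan2((dy[t].min()+dy[t].max())/2,.027)).round(1))
    for a in (-8,-4,0,4,8):
        e=np.radians(a); xs=[(B[:,0].min())]
        print(a,px(ci,[f_x(c,f,-0.001)+0.0,f[0]+f[2]*.024+.025*np.sin(e),f[1]+.025*np.cos(e)]).round(1),end=' ')
    return ci,im
def f_x(c,f,o): return c[0]+.022
run()
E
python3 ang.py
```

```text
6.6167 [ 0.442  -0.0839  0.014 ] axis [-0.0853  0.0339 -0.0474] brass n 417 x 0.4508 0.4662
dy min/max/mean/mid -0.0192 0.0089 0.0028 dz 0.0156 0.0274
327 265 265; 352 318 323; 353 312 326; 354 310 327; 355 309 329; 356 307 329; 357 306 330; 358 305 330; 359 304 330; 360 304 330; 361 304 331; 362 303 331; 363 303 331; 364 304 331; 365 304 332; 366 304 332; 367 304 330; 368 307 326; 369 312 321; 
top face dy -0.0001 0.0074 0.0035 angle off(+y side,deg) 7.7
-8 [301.3 369.5] -4 [305.6 369.8] 0 [310.  369.9] 4 [314.3 369.7] 8 [318.7 369.3]
```

Emit:
send_rows(plan=[[0.5,[0,-2,0],[0,0,0]],[0.5,[0,-2,0],[0,0,0]],[0.5,[0,-1.5,0],[0,0,0]],[0.52,[0,0,0],[0,0,0]],[0.53,[0,0,0],[0,0,0]]], force=20)

```text
time_s: 7.08
position: [0.4419, -0.0898, 0.014]
tcp_rot: [-180.0, 0.0, 178.7]
force: [0.5, -0.6, -0.1]
opening: 0.0404
gripper_force: 0.0
```

Emit:
send_rows(plan=[[0.54,[0,0,0],[0,0,0]],[0.55,[0,0,0],[0,0,0]],[0.56,[0,0,0],[0,0,0]],[0.57,[0,0,0],[0,0,0]],[0.58,[0,0,0],[0,0,0]]], force=20)

```text
time_s: 7.5
position: [0.4419, -0.0896, 0.0141]
tcp_rot: [-180.0, 0.0, 178.7]
force: [-0.3, 0.0, 1.6]
opening: 0.0374
gripper_force: 19.9
```

```bash
python3 ang.py
```

```text
7.5 [ 0.4419 -0.0896  0.0141] axis [-0.089   0.0339 -0.0438] brass n 423 x 0.4594 0.4661
dy min/max/mean/mid -0.0051 0.0066 0.0006 dz 0.0174 0.0279
352 314 321; 353 310 325; 354 309 327; 355 307 328; 356 305 329; 357 305 329; 358 304 330; 359 304 330; 360 304 330; 361 303 330; 362 303 330; 363 303 331; 364 303 331; 365 303 331; 366 303 331; 367 303 330; 368 307 326; 369 312 321; 
top face dy -0.0029 0.0046 0.0007 angle off(+y side,deg) 1.8
-8 [306.3 369.2] -4 [310.7 369.5] 0 [315.  369.6] 4 [319.4 369.4] 8 [323.7 368.9]
```

The port is within about 1–2° of straight up with the drum gripped. Next I'll grip firmly and lift.

Emit:
send_rows(plan=[[0.65,[0,0,0],[0,0,0]],[0.65,[0,0,0],[0,0,0]],[0.65,[0,0,0],[0,0,0]],[0.65,[0,0,-5],[0,0,0]],[0.65,[0,0,-10],[0,0,0]]], force=50)

```text
time_s: 7.97
position: [0.4393, -0.0886, 0.0267]
tcp_rot: [179.9, -0.3, 178.7]
force: [-0.9, 0.6, -3.7]
opening: 0.0368
gripper_force: 50.3
```

Emit:
send_rows(plan=[[0.65,[0,0,-20],[0,0,0]],[0.65,[0,0,-25],[0,0,0]],[0.65,[0,0,-25],[0,0,0]],[0.65,[0,0,-25],[0,0,0]],[0.65,[0,0,-20],[0,0,0]]])

```text
time_s: 8.38
position: [0.4418, -0.0894, 0.1457]
tcp_rot: [180.0, 0.0, 178.7]
force: [0.5, 0.7, -4.3]
opening: 0.0364
gripper_force: 50.5
```

```bash
python3 ang.py
cat > stand.py <<'E'
from h import *
import sys
def st(cam,name=None):
    ci,im,d=snap(cam,name); P=cloud(ci,d)
    m=(d>0)&(np.hypot(P[...,0]-.641,P[...,1]+.232)<.085)
    T=P[m&(P[...,2]>0.064)&(P[...,2]<0.092)]
    a=np.array([np.cos(np.radians(-17.5)),np.sin(np.radians(-17.5))]); t=(T[:,:2]-[.641,-.232])@a; n=(T[:,:2]-[.641,-.232])@np.array([-a[1],a[0]])
    C=[]
    for k in(t<0,t>0):
        if k.sum()<5: print(cam,"few",k.sum()); continue
        c=[(t[k].min()+t[k].max())/2,(n[k].min()+n[k].max())/2]; C.append(np.array([.641,-.232])+c[0]*a+c[1]*np.array([-a[1],a[0]]))
        print(cam,k.sum(),"t",t[k].min().round(4),t[k].max().round(4),"n",n[k].min().round(4),n[k].max().round(4),"zmax",T[k][:,2].max().round(4),"c",C[-1].round(4))
    if len(C)==2: v=C[1]-C[0]; print("centre",(C[0]+C[1])/2,"len",np.hypot(*v),"yaw",np.degrees(np.arctan2(v[1],v[0])))
    B=P[m&(P[...,2]<0.013)&(P[...,2]>0.005)]
    if len(B)>50: print("base",cv2.minAreaRect((B[:,:2]*1e3).astype(np.float32)),len(B))
    for l in("stand","stand_seat"):
        for r in nets.spot_point(cam,l)[:3]:
            q=w(ci,r["location"]); 
            if np.hypot(q[0]-.641,q[1]+.232)<.05: print(l,round(r["confidence"],2),q.round(4))
if __name__=="__main__":
    for c in sys.argv[1:]: st(c)
E
python3 stand.py top side
```

```text
8.3833 [ 0.4418 -0.0894  0.1457] axis [-0.0888  0.1653 -0.045 ] brass n 427 x 0.4592 0.4654
dy min/max/mean/mid -0.005 0.0066 0.0008 dz 0.0181 0.028
352 312 323; 353 310 325; 354 308 328; 355 306 328; 356 305 329; 357 305 330; 358 304 330; 359 304 330; 360 304 330; 361 305 330; 362 304 331; 363 304 331; 364 304 331; 365 305 331; 366 304 331; 367 303 330; 368 307 326; 369 312 321; 
top face dy -0.0029 0.0042 0.0008 angle off(+y side,deg) 1.4
-8 [306.3 368.9] -4 [310.6 369.2] 0 [314.9 369.2] 4 [319.3 369.1] 8 [323.6 368.6] top 33 t -0.0545 -0.0454 n -0.0195 0.0264 zmax 0.0908 c [ 0.5944 -0.2137]
top 75 t 0.0513 0.0602 n -0.0203 0.0263 zmax 0.0896 c [ 0.6951 -0.2459]
centre [ 0.64473123 -0.22980671] len 0.10570681560669014 yaw -17.736312267371535
base ((650.2388916015625, -242.57891845703125), (156.47772216796875, 132.35646057128906), 37.949832916259766) 986
stand 0.58 [ 0.6404 -0.2322  0.0041]
stand_seat 0.74 [ 0.6436 -0.2299  0.076 ]
side 67 t -0.0576 -0.0472 n -0.0215 0.0228 zmax 0.0893 c [ 0.5912 -0.2156]
side 69 t 0.0484 0.0596 n -0.0234 0.0226 zmax 0.0881 c [ 0.6924 -0.2486]
centre [ 0.6417818  -0.23212771] len 0.10638962997508583 yaw -18.060194845698486
base ((641.3370971679688, -225.7978515625), (134.64495849609375, 142.47061157226562), 78.17386627197266) 864
stand 0.56 [ 0.6441 -0.2313  0.0019]
stand_seat 0.75 [ 0.6385 -0.2351  0.0801]
```

```bash
cat > off.py <<'E'
from h import *
s=sensors.state(); ci,im,d=snap("wrist"); P=cloud(ci,d)
T=R.from_euler('xyz',s["tcp_rot"],degrees=True); L=T.inv().apply((P-s["position"]).reshape(-1,3)); L=L[(d>0).ravel()]
z=-.0199 # axle z in tool frame
fl=L[(L[:,2]<z-.026)&(L[:,2]>z-.04)&(abs(L[:,1])<.03)&(L[:,0]>.005)&(L[:,0]<.06)]
print("near flange tool-x",np.percentile(fl[:,0],[1,25,50,75,99]).round(4),len(fl),fl[:,2].min())
ax=L[(abs(L[:,1])<.006)&(abs(L[:,2]-z)<.008)&(L[:,0]>.045)&(L[:,0]<.1)]
print("axle end",np.percentile(ax[:,0],[50,98,100]).round(4),"y mean",ax[:,1].mean(),len(ax))
E
python3 off.py
```

```text
near flange tool-x [0.0118 0.0127 0.0269 0.0298 0.0309] 4291 -0.05988594571980087
axle end [0.0544 0.0623 0.0626] y mean 0.0013972414814574403 1098
```

```bash
python3 -c "
from h import *
delta([0.6368,-0.229,0.145],162.1)"
```

```text
turn first(tool rotvec) [ 0.0008 -0.0044  0.2896] then shift mm [-229.9  -72.8   -3.4] | shift if first [-199.5 -135.5   -4.4]
```

Emit:
send_rows(plan=[[0.65,[0,0,0],[0,0,0.05]],[0.65,[0,0,0],[0,0,0.08]],[0.65,[0,0,0],[0,0,0.08]],[0.65,[0,0,0],[0,0,0.08]],[0.65,[-12,-4,0],[0,0,0]]])

```text
time_s: 9.2
position: [0.4496, -0.0955, 0.1422]
tcp_rot: [179.9, -0.3, 162.0]
force: [0.1, -0.2, -4.9]
opening: 0.0367
gripper_force: 50.6
```

Emit:
send_rows(plan=[[0.65,[-24,-8,0],[0,0,0]],[0.65,[-27,-9,0],[0,0,0]],[0.65,[-27,-9,0],[0,0,0]],[0.65,[-27,-8,0],[0,0,0]],[0.65,[-27,-8,0],[0,0,0]]])

```text
time_s: 9.62
position: [0.5648, -0.178, 0.1418]
tcp_rot: [180.0, -0.2, 162.1]
force: [0.7, -0.4, -3.8]
opening: 0.0368
gripper_force: 50.6
```

Emit:
send_rows(plan=[[0.65,[-27,-8,0],[0,0,0]],[0.65,[-27,-8,0],[0,0,0]],[0.65,[-21,-7,0],[0,0,0]],[0.65,[-10,-3,0],[0,0,0]],[0.65,[0,0,0],[0,0,0]]])

```text
time_s: 10.03
position: [0.6384, -0.2299, 0.1406]
tcp_rot: [180.0, -0.2, 162.0]
force: [-0.3, -0.1, -5.3]
opening: 0.0367
gripper_force: 50.5
```

```bash
python3 off.py
python3 - <<'E'
from h import *
s=sensors.state(); print(s["time_s"],s["force"].round(1),s["opening"])
delta([0.6368,-0.229,0.145],162.1)
T=R.from_euler('xyz',s["tcp_rot"],degrees=True)
for cam in("wrist","top","side"):
    ci,im,d=snap(cam,cam+"5.png"); P=cloud(ci,d); L=T.inv().apply((P-s["position"]).reshape(-1,3)).reshape(P.shape)
    m=(d>0)&(P[...,2]>.064)&(P[...,2]<.094)&(np.hypot(P[...,0]-.641,P[...,1]+.232)<.09)
    Q=L[m]
    for k,nm in((Q[:,0]>0,"near"),(Q[:,0]<0,"far")):
        if k.sum()>5: print(cam,nm,k.sum(),"tool x",np.percentile(Q[k][:,0],[1,50,99]).round(4),"tool y",np.percentile(Q[k][:,1],[1,99]).round(4))
    # axle height / tool-frame axle points
im=cv2.imread('pics/side5.png')[110:280,320:500]; cv2.imwrite('pics/side5c.png',cv2.resize(im,None,fx=3.5,fy=3.5,interpolation=cv2.INTER_CUBIC))
E
```

```text
near flange tool-x [0.0119 0.0129 0.027  0.0299 0.0311] 4286 -0.059895328729301846
axle end [0.0546 0.0625 0.0627] y mean 0.0013019213516086336 1127
10.0833 [-0.4 -0.  -4.7] 0.0366558536612774
turn first(tool rotvec) [ 0.0006 -0.0042 -0.0011] then shift mm [ 0.3 -0.3 -4. ] | shift if first [ 0.4 -0.3 -4. ]
wrist near 857 tool x [0.042  0.0474 0.05  ] tool y [-0.0224  0.0231]
side near 72 tool x [0.0425 0.0493 0.0522] tool y [-0.023   0.0197]
side far 73 tool x [-0.0649 -0.0562 -0.0528] tool y [-0.0231  0.0201]
```

View pics/wrist5.png

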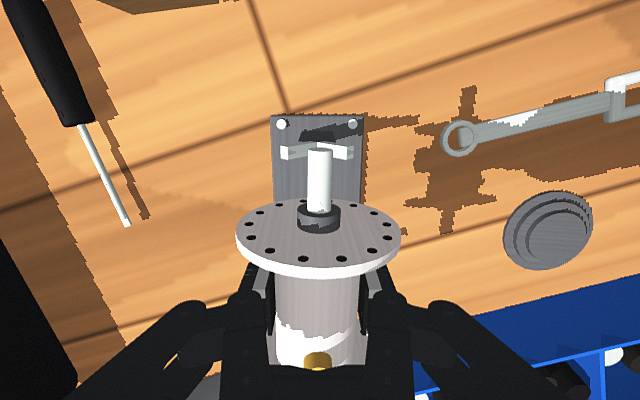

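View pics/side5c.png

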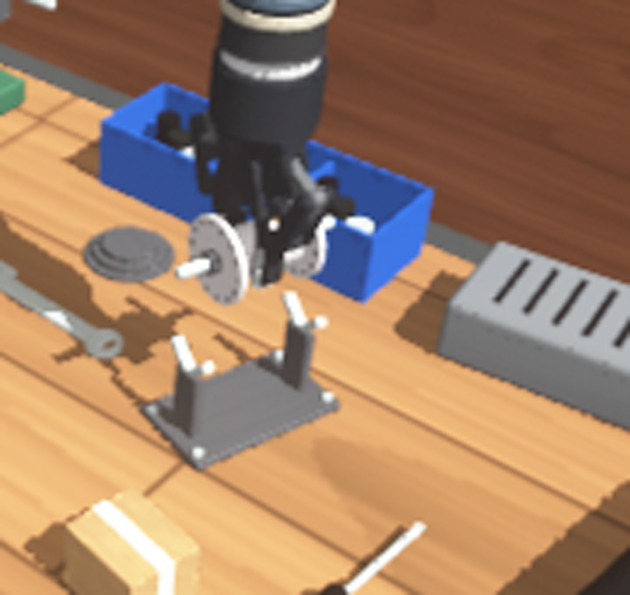

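In the wrist picture the near notch (318,155) is in line with the axle end (319,180), and the port shows at (317,361). In the side crop the hub is over the grey stand. The hub is centred to within about 1.5 mm, so I'll lower it.

Emit:
send_rows(plan=[[0.65,[-1.5,-1,10],[0,0,0]],[0.65,[0,0,17],[0,0,0]],[0.65,[0,0,17],[0,0,0]],[0.65,[0,0,17],[0,0,0]],[0.65,[0,0,10],[0,0,0]]])

```text
time_s: 10.65
position: [0.6369, -0.2288, 0.07]
tcp_rot: [180.0, -0.2, 162.1]
force: [-0.9, 0.5, -5.5]
opening: 0.037
gripper_force: 50.5
```

Emit:
send_rows(plan=[[0.65,[0,0,3],[0,0,0]],[0.65,[0,0,2],[0,0,0]],[0.65,[0,0,1],[0,0,0]],[0.65,[0,0,0],[0,0,0]],[0.65,[0,0,0],[0,0,0]]])

```text
time_s: 11.07
position: [0.6397, -0.2304, 0.0686]
tcp_rot: [-180.0, 0.2, 162.1]
force: [0.0, 0.5, -4.7]
opening: 0.0366
gripper_force: 50.5
```

```bash
python3 - <<'E'
from h import *
for i in range(4):
    s=sensors.state(); print(s["position"].round(4),s["tcp_rot"].round(2),s["force"].round(1)); viewer.read_camera("top")
ci,im,d=snap("wrist"); P=cloud(ci,d)
T=R.from_euler('xyz',s["tcp_rot"],degrees=True); L=T.inv().apply((P-s["position"]).reshape(-1,3)).reshape(P.shape)
m=(d>0)&(abs(L[...,1])<.0025)&(L[...,0]>.05)&(L[...,0]<.07)&(L[...,2]<-.01)&(L[...,2]>-.03)
print("axle top z",np.median(P[m][:,2]),m.sum())
m=(d>0)&(abs(L[...,1])<.025)&(L[...,0]>.038)&(L[...,0]<.054)&(P[...,2]>.06)&(P[...,2]<.1)&(abs(L[...,1])>.008)
print("tips",np.percentile(P[m][:,2],[5,50,99]),m.sum(),np.percentile(L[m][:,1],[1,99]))
E
python3 off.py
```

```text
[ 0.6397 -0.2304  0.0686] [-1.7998e+02  1.5000e-01  1.6208e+02] [ 0.   0.5 -4.7]
[ 0.6397 -0.2304  0.0685] [-1.7998e+02  1.5000e-01  1.6208e+02] [ 0.  -0.7 -4.9]
[ 0.6395 -0.2303  0.0683] [-1.7998e+02  1.3000e-01  1.6208e+02] [ 0.   0.6 -4.5]
[ 0.6394 -0.2303  0.0681] [-1.7999e+02  1.0000e-01  1.6208e+02] [ 0.6 -0.1 -5.1]
axle top z 0.09178061177951799 471
tips [0.06893724 0.08165558 0.08684204] 1801 [-0.02156593  0.02412735]
near flange tool-x [0.0119 0.0128 0.027  0.03   0.0311] 4250 -0.05989816275069648
axle end [0.0546 0.0625 0.0627] y mean 0.0012893809446756232 1127
```

Emit:
send_rows(plan=[[0.65,[0,0,2],[0,0,0]],[0.65,[0,0,2],[0,0,0]],[0.65,[0,0,1.5],[0,0,0]],[0.65,[0,0,0.5],[0,0,0]],[0.65,[0,0,0],[0,0,0]]])

```text
time_s: 11.78
position: [0.6384, -0.2298, 0.0604]
tcp_rot: [180.0, -0.1, 162.1]
force: [0.1, -0.0, -4.2]
opening: 0.0367
gripper_force: 50.5
```

Emit:
send_rows(plan=[[0.65,[0,0,1],[0,0,0]],[0.65,[0,0,0.5],[0,0,0]],[0.65,[0,0,0.5],[0,0,0]],[0.65,[0,0,0],[0,0,0]],[0.65,[0,0,0],[0,0,0]]])

```text
time_s: 12.2
position: [0.6387, -0.23, 0.059]
tcp_rot: [-180.0, -0.0, 162.1]
force: [0.1, -0.0, -4.6]
opening: 0.0365
gripper_force: 50.5
```

Emit:
send_rows(plan=[[0.65,[0,0,0.5],[0,0,0]],[0.65,[0,0,0.5],[0,0,0]],[0.65,[0,0,0.5],[0,0,0]],[0.65,[0,0,0.5],[0,0,0]],[0.65,[0,0,0],[0,0,0]]])

```text
time_s: 12.62
position: [0.6389, -0.2299, 0.0572]
tcp_rot: [180.0, 0.0, 162.1]
force: [0.1, 0.6, -3.4]
opening: 0.0368
gripper_force: 50.6
```

Emit:
send_rows(plan=[[0.65,[0,0,0.5],[0,0,0]],[0.65,[0,0,0.5],[0,0,0]],[0.65,[0,0,0],[0,0,0]],[0.65,[0,0,0],[0,0,0]],[0.65,[0,0,0],[0,0,0]]])

```text
time_s: 13.03
position: [0.639, -0.2299, 0.0565]
tcp_rot: [180.0, 0.0, 162.1]
force: [-0.1, 0.2, -1.4]
opening: 0.037
gripper_force: 50.8
```

Emit:
send_rows(plan=[[0.65,[0,0,0.4],[0,0,0]],[0.65,[0,0,0.4],[0,0,0]],[0.65,[0,0,0],[0,0,0]],[0.65,[0,0,0],[0,0,0]],[0.65,[0,0,0],[0,0,0]]])

```text
time_s: 13.45
position: [0.6391, -0.23, 0.0562]
tcp_rot: [-180.0, 0.1, 162.1]
force: [-2.5, 2.2, 4.7]
opening: 0.0367
gripper_force: 51.1
```

```bash
python3 ang.py | head -2
python3 - <<'E'
from h import *
s=sensors.state(); print(s["force"].round(1),s["wrist_torque"].round(2))
ci,im,d=snap("wrist"); P=cloud(ci,d)
T=R.from_euler('xyz',s["tcp_rot"],degrees=True); L=T.inv().apply((P-s["position"]).reshape(-1,3)).reshape(P.shape)
m=(d>0)&(abs(L[...,1]-.001)<.0025)&(L[...,0]>.053)&(L[...,0]<.062)&(P[...,2]>.06)&(P[...,2]<.1)
print("axle top z (80 seated)",np.median(P[m][:,2]),m.sum())
m=(d>0)&(abs(L[...,1])<.025)&(L[...,0]>.038)&(L[...,0]<.054)&(P[...,2]>.06)&(P[...,2]<.1)&(abs(L[...,1])>.008)
print("tips",P[m][:,2].max(),np.percentile(L[m][:,1],[1,99]),np.percentile(L[m][:,0],[1,99]))
E
python3 off.py
```

```text
13.45 [ 0.6391 -0.23    0.0562] axis [-0.2297  0.0761 -0.2833] brass n 424 x 0.6551 0.6628
dy min/max/mean/mid -0.0061 0.0056 -0.0002 dz 0.0186 0.0281
[-1.6  1.8  5.1] [0.43 0.37 0.23]
axle top z (80 seated) 0.07970680380184136 304
tips 0.08801115738376543 [-0.02174591  0.02392074] [0.0441865  0.05244036]
near flange tool-x [0.012  0.0129 0.0274 0.0304 0.0316] 4137 -0.05989255683660121
axle end [0.0536 0.0625 0.0627] y mean 0.0006122921701192024 1249
```

Seated: axle top is at 79.7 mm and the hub is centred between the plates. I'll release gently.

Emit:
send_rows(plan=[[0.6,[0,0,-0.3],[0,0,0]],[0.57,[0,0,0],[0,0,0]],[0.54,[0,0,0],[0,0,0]],[0.5,[0,0,0],[0,0,0]],[0.45,[0,0,0],[0,0,0]]], force=20)

```text
time_s: 14.02
position: [0.6386, -0.2305, 0.0545]
tcp_rot: [-180.0, -0.0, 162.0]
force: [-0.3, -0.5, -0.5]
opening: 0.047
gripper_force: 0.0
```

Emit:
send_rows(plan=[[0.3,[0,0,0],[0,0,0]],[0.1,[0,0,0],[0,0,0]],[0,[0,0,0],[0,0,0]],[0,[0,0,0],[0,0,0]],[0,[0,0,0],[0,0,0]]])

```text
time_s: 14.43
position: [0.6388, -0.2301, 0.0555]
tcp_rot: [-180.0, 0.0, 162.1]
force: [0.8, -0.1, -0.4]
opening: 0.0856
gripper_force: 0.0
```

```bash
python3 ang.py; python3 off.py
```

```text
14.4333 [ 0.6388 -0.2301  0.0555] axis [-0.2288  0.0751 -0.2996] brass n 415 x 0.6559 0.6635
dy min/max/mean/mid -0.005 0.0071 0.0009 dz 0.0179 0.0277
352 323 327; 353 316 330; 354 314 332; 355 312 333; 356 310 334; 357 310 334; 358 309 335; 359 308 335; 360 308 335; 361 308 335; 362 308 335; 363 308 335; 364 308 336; 365 308 336; 366 308 335; 367 308 330; 368 308 326; 369 312 321; 
top face dy -0.0031 0.0048 0.0006 angle off(+y side,deg) 1.8
-8 [309.9 372.6] -4 [314. 372.] 0 [318.1 371.1] 4 [322.3 369.9] 8 [326.4 368.5] near flange tool-x [0.026  0.0279 0.0297 0.0302 0.0309] 2299 -0.05475138591985149
axle end [0.0536 0.0622 0.0624] y mean 0.0005051430580094595 1256
```

Emit:
send_rows(plan=[[0,[0,0,-8],[0,0,0]],[0,[0,0,-15],[0,0,0]],[0,[0,0,-25],[0,0,0]],[0,[0,0,-30],[0,0,0]],[0,[0,0,-30],[0,0,0]]])

```text
time_s: 14.95
position: [0.6382, -0.2297, 0.1645]
tcp_rot: [180.0, -0.1, 162.1]
force: [0.5, -0.5, 0.9]
opening: 0.0855
gripper_force: 0.0
```

Emit:
send_rows(plan=[[0,[15,0,-20],[0,0,0]],[0,[25,0,0],[0,0,0]],[0,[15,0,0],[0,0,0]],[0,[0,0,0],[0,0,0]],[0,[0,0,0],[0,0,0]]])

```text
time_s: 15.37
position: [0.5864, -0.213, 0.1846]
tcp_rot: [-180.0, 0.1, 162.1]
force: [-0.1, -0.4, -0.9]
opening: 0.0854
gripper_force: 0.0
```

```bash
cat > fin.py <<'E'
from h import *
from scipy.optimize import least_squares
s=sensors.state(); print(s["time_s"],s["position"].round(3))
ci,im,d=snap("wrist","w9.png"); P=cloud(ci,d); o=np.array([.643,-.231,.075]); e=np.radians(-17.9)
M=np.array([[np.cos(e),np.sin(e),0],[-np.sin(e),np.cos(e),0],[0,0,1]]); L=(P-o)@M.T
ok=(d>0)
m=ok&(L[...,0]>-.027)&(L[...,0]<.008)&(L[...,2]>.003)&(L[...,2]<.025)&(abs(L[...,1])<.024); Q=L[m]
g=lambda p:np.hypot(Q[:,1]-p[0]-p[2]*Q[:,0],Q[:,2]-p[1]-p[3]*Q[:,0])-.019
f=least_squares(g,[0,0,0,0],loss='soft_l1',f_scale=.0007).x; print("drum fit y,z,slopes",f.round(4),m.sum(),abs(g(f)).mean())
hsv=cv2.cvtColor(im,cv2.COLOR_RGB2HSV)
b=ok&(abs(L[...,0]-.019)<.012)&(abs(L[...,1])<.02)&(L[...,2]>.018)
c=b&(hsv[...,0]>14)&(hsv[...,0]<36)&(hsv[...,1]>90)
for n,k in(("all above drum",b&(L[...,2]>.0225)),("brass",c)):
    B=L[k]; dy=B[:,1]-f[0]-f[2]*B[:,0]; dz=B[:,2]-f[1]-f[3]*B[:,0]
    print(n,k.sum(),"x",np.percentile(B[:,0],[2,98]).round(4),"dy",np.percentile(dy,[2,50,98]).round(4),"dz",np.percentile(dz,[2,50,98]).round(4))
    t=dz>.0255; print("  top dy",np.percentile(dy[t],[2,50,98]).round(4) if t.any() else '',t.sum(), "deg",np.degrees(np.arctan2(np.percentile(dy[t],[2,98]).mean(),.027)).round(2) if t.any() else '')
    # plane normal of end face
    if t.sum()>30:
        A=np.c_[L[k][t][:,:2],np.ones(t.sum())]; q=np.linalg.lstsq(A,L[k][t][:,2],rcond=None)[0]; print("  face tilt about axle deg",np.degrees(np.arctan(-q[1])).round(2))
v,u=np.nonzero(c); a,z=u.min()-70,v.min()-70
cv2.imwrite('pics/w9c.png',cv2.resize(im[max(z,0):z+150,max(a,0):a+170],None,fx=4,fy=4,interpolation=cv2.INTER_CUBIC)[:,:,::-1])
E
python3 fin.py
```

```text
15.3667 [ 0.586 -0.213  0.185]
drum fit y,z,slopes [ 0.0008 -0.0001 -0.0018 -0.0033] 1298 0.00039091428444499655
all above drum 174 x [0.0141 0.0247] dy [-0.0037  0.0022  0.0072] dz [0.0233 0.0278 0.0295]
  top dy [-0.0036  0.0014  0.0072] 149 deg 3.79
  face tilt about axle deg 2.15
brass 133 x [0.0141 0.0247] dy [-0.0037  0.0014  0.0072] dz [0.02   0.0264 0.0292]
  top dy [-0.0036  0.0013  0.0072] 79 deg 3.82
  face tilt about axle deg 4.96
```

View pics/w9c.png

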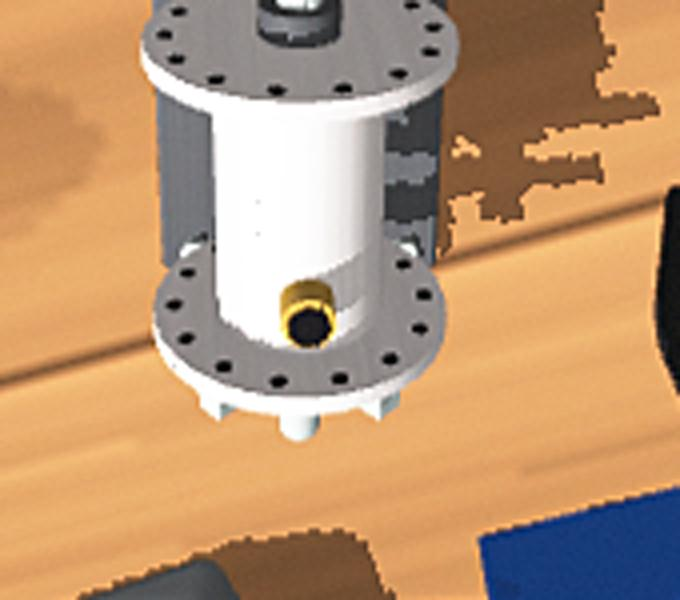

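The hub is seated in the grey stand, and the port (309,323 in the crop) is up to within about 3°, which is inside my measuring error. One last check that it is at rest and nothing else moved, then I'll hand in.

```bash
python3 fin.py | tail -6
python3 - <<'E'
from h import *
ci,im,d=snap("side")
for l in("hub_mid","hub_port","carton","tub","driver","spanner","oiler"):
    for r in nets.spot_point("side",l)[:1]: print(l,round(r["confidence"],2),w(ci,r["location"]).round(3))
print(sensors.state()["force"].round(1)); print(workorder.finish_job())
E
```

```text
all above drum 176 x [0.0142 0.025 ] dy [-0.0037  0.0013  0.0071] dz [0.023  0.0277 0.0296]
  top dy [-0.0037  0.0021  0.0071] 150 deg 3.55
  face tilt about axle deg 1.41
brass 129 x [0.0142 0.025 ] dy [-0.0038  0.0013  0.0071] dz [0.0199 0.026  0.029 ]
  top dy [-0.0037  0.0021  0.0071] 73 deg 3.58
  face tilt about axle deg 1.94
hub_mid 0.73 [ 0.646 -0.228  0.073]
hub_port 0.91 [ 0.663 -0.235  0.104]
carton 0.67 [ 0.438 -0.279  0.004]
tub 0.7 [0.419 0.281 0.001]
driver 0.55 [ 0.52  -0.404 -0.004]
spanner 0.75 [ 0.639 -0.031  0.001]
oiler 0.59 [0.711 0.134 0.001]
[-1.1 -0.   0.1]
the job is handed in; nothing more can be done
None
```

I rolled the hub port-up on the bench, then laid it in the grey stand with the axle in both V-notches and handed the job in. The port measures about 2–4° off vertical, a small lean I left uncorrected, and the carton, tub, driver, spanner and oiler were where they started (tray and sprocket not re-checked).

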